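# Lay the rule against the counting plate under the microscope

## Task

The counting plate clipped to the microscope stage has to be measured: lay the steel rule flat on the stage, its graduated edge flush against the whole near edge of the plate and its square end level with the plate's end away from the column, and let go of it. Then swing the keeper arm all the way in over the rule, without shifting it. Do not bump the microscope head that hangs above, and leave the other things on the bench where they are.

Things in the scene. Friction and masses are not known exactly. Their poses are not given: they have to be found in the camera images.
- scope: Fixed microscope stand, placed differently each run. Grey stage base, x -140 to +130, y -240 to +130 mm from the origin (at bench level), flat top 30 mm above the bench. +x roughly away from the robot, +y to its left. Column, 36 mm diameter, 372 mm high, at (20, -185) mm in a 72 mm collar; a boom 40 mm square runs from it at 225 to 265 mm height to the head.
- head: Head fixed to the stand over the plate, axes as the stand's. Origin: centre of the objective's underside, 125 mm above the stage. Objective: 45 mm radius, 50 mm high; housing above, x -50 to +60, y -45 to +45, z 48 to 123 mm, focus knob to y = 67. It leaves no room for an upright gripper at the plate's near edge: lean the tool some 30 degrees, fingers pointing down and forward.
- plate: White counting plate, 80 (x) by 120 (y) by 7 mm, with a 3 by 3 grid of grey squares, clipped at its far edge to the stage: it cannot move, but its place and yaw differ each run. Origin: centre of its underside, on the stage top. Near edge: the straight upright face at x = -40 mm, y -60 to +60 mm. Its end away from the column is at y = +60 mm.
- rule: Loose steel rule, 180 (y) by 28 (x) by 5 mm, 0.16 kg, flat on the bench left of the stand, its x within 0.5 rad of straight ahead. Origin: centre of its underside. Square end at y = +90, round end at -90 mm. Graduated edge: the long edge at x = +14 mm. On its middle a black grip block 14 (x) by 32 (y) mm, top 50 mm above the underside: grasped across its 32 mm, any lean about y is possible.
- rule_zero (a point): Point at the lower corner of the rule where its graduated edge meets its square end: (14, 90, 0) mm in the rule's frame.
- rule_mid (a point): Point on the lower graduated edge of the rule 120 mm from the square end: (14, -30, 0) mm in the rule's frame; it meets the other end of the plate's near edge when the rule lies right.
- keeper (a joint): Keeper arm: flat steel bar 115 by 14 mm on a pivot on the stage at (-115, 45) mm in the stand's frame. 0: parked, pointing to the stand's +y; grows clockwise seen from above to its stop at 1.5, pointing nearly to +x, over the rule. Underside 10 mm above the stage, so it clears the rule. Held by friction (about 1 N at the knob), no spring. Starts between 0 and 0.25 rad.
- keeper_knob (a point): Centre of the top of the black round knob on the keeper arm: 20 mm diameter, 45 mm from the pivot axis, top 52 mm above the stage, free for grasping from 18 mm above the stage up.
- jar: Glass jar, 100 mm diameter, 130 mm high, behind the rule. Origin: centre of its underside.
- vial_a: Small amber bottle, 36 mm diameter, 75 mm high, beyond the stand on the left. Origin: centre of its underside.
- vial_b: The same kind of bottle, left of the rule. Origin: centre of its underside.
- dish: Low glass dish, 90 mm diameter, 16 mm high, nearest the robot, left of centre. Origin: centre of its underside.
- wash: White bottle with blue cap, 64 mm diameter, 160 mm high, right of the stand. Origin: centre of its underside.

How it is judged (in metres and radians):
On the way, in this order (a step that is already met when the one before it is completed fails the run):
1. the rule lies flat on the stage, flush with the plate's near edge and square end level, released, the keeper still out (x of rule_zero in the frame of plate between -0.0425 and -0.037 m and x of rule_mid in the frame of plate between -0.0425 and -0.037 m and y of rule_zero in the frame of plate between 0.054 and 0.066 m and z of rule in the frame of plate between -0.002 and 0.003 m and angle between rule's own z axis and vertical below 0.04 rad and linear speed of rule below 0.01 m/s and contact force between rule and the fingers below 0.1 N and value of joint keeper below 0.9 rad), for 0.2 s.
2. the keeper arm is swung all the way in (value of joint keeper above 1.35 rad), for 0.2 s.
At the end, for the whole second after the job is handed in: The rule lies flat and still on the stage, the gap between its graduated edge and the plate's near edge at most 2.5 mm at either end of the plate, its square end within 6 mm of level with the plate's end away from the column, and the keeper arm is swung in over it to at least 1.35 rad of its 1.5 (x of rule_zero in the frame of plate between -0.0425 and -0.037 m and x of rule_mid in the frame of plate between -0.0425 and -0.037 m and y of rule_zero in the frame of plate between 0.054 and 0.066 m and z of rule in the frame of plate between -0.002 and 0.003 m and angle between rule's own z axis and vertical below 0.04 rad and linear speed of rule below 0.01 m/s and value of joint keeper above 1.35 rad); the robot touches nothing.
It fails at once if the microscope head is bumped (more than 4 N) (contact force between head and anything else above 4 N).
It fails at once if another thing on the bench is moved by more than 25 mm (distance of any of jar, vial_a, vial_b, dish, wash from where it was at the start of the episode above 0.025 m).
It also fails if it takes over 45 s, if anything falls off the work surface, if the arm or the gripper's body presses on something with over 40 N, if the wrist force passes 120 N, or if a joint passes its speed limit or range.

## Robot

A 6-joint arm with a two-finger parallel gripper is mounted at the origin on the work surface. World frame = base frame: x ahead of the robot, y to its left, z up, the work surface at z = 0. Lengths are in mm, angles in rad, forces in N, time in s.
With the tool pointing down it reaches from about 325 to 1000 mm from the base axis. Payload 5.1 kg.
Tool frame: the origin (TCP) lies on the centre line of the jaws, within the pads' length; the fingertips stand 22 mm ahead of it and the grasp point (between the pads) lies 3 mm ahead of it; z points along the fingers, y is the line along which they close (so a half turn about z gives the same grasp; the last joint's range is limited). The gripper opens to 85 mm and grips with 20 to 120 N. Pads are 22 mm wide; open, the fingers measure 114 mm over their backs; the gripper's body (76 mm by 85 mm) begins 54 mm behind the grasp point. The pads swing forward as they close: fully open they stand 13 mm farther back than shut.
Start: joints at [1.118, 0.124, 1.65, -0, 1.367, -0.083], TCP at [234.949, 606.04, 253.322] pointing down, gripper open.
Joint ranges: [-2.61, 2.61], [-1.02, 2.33], [0.03, 2.71], [-1.35, 4.49], [0.32, 2.68], [-2.91, 2.91]. Speed limits (rad/s): [2.57, 2.57, 3.14, 3.14, 3.14, 3.14].

## Interface

Orientations are given as [roll, pitch, yaw] about the fixed x, y, z axes, in that order (R = Rz(yaw) Ry(pitch) Rx(roll)).
In Python, from rig import monitor, camera, camera_model, r gives the robot as it stands.
- The arm moves only by the shell command python3 -m pendant 'ROWS' [FORCE]. ROWS is JSON, a list that holds one entry, the list of rows, each a list of 5 numbers: the shift along the tool's x, y, z normalised to -1 to 1, where 1 is 15 cm, then the turn about the tool's z normalised to -1 to 1, where 1 is pi/2 rad, then the gripper command: -1 is fully open, 1 is shut, values between are in proportion. In form: [[[x, y, z, spin, fingers], ...]]. A call has 1 to 12 rows; each row is the pose to reach, as a shift and turn from the pose commanded when the call began, along the tool's axes at that moment; what a row does not reach only later rows make up. A row lasts 1/12 s, in which the tool goes at most 41.7 mm and 7.16 degrees, less where a joint would pass 70% of its speed; a pose out of reach is approached as far as the arm can. A call with a number of a shift or a turn outside -1 to 1 is refused whole. A call with a gripper value outside its range is refused whole. The fingers move at their own pace and stop on an object; FORCE is the grip in N (left out, the last holds). Time passes only in rows, so rows that repeat a pose let the fingers close. It gives the time, the measured TCP pose, the force, the opening and the grip force at its end, in the units of the state.
- monitor.observe(): the state, without advancing time (a new reading comes with each control period).
- camera(name): name is "scene" or "side" or "wrist"; returns the picture (480x640x3 uint8, blue, green, red); there is no depth.
- camera_model(name): a dict with "fov_y" (degrees; the focal length in pixels is half the picture's height over the tangent of half this angle, whatever the lens; pixels are square), "cx", "cy" (the principal point, pixels), "k1" (the pictures are not rectified: a ray, as slopes to the right and down, at radius r is drawn at 1 + k1 r^2 times it, then the intrinsics apply), "R" (3x3) and "t" (3): a world point X has camera coordinates R X + t; the wrist camera has in their place "hand_eye" (4x4, takes a point from camera to tool coordinates, whose origin is the TCP and whose axes are the flange's). Camera axes: x right, y down, z forward; pixel columns grow to the right and rows downward; lengths in mm; the calibration is good to about 2 mm. A picture is of the moment at which its call begins: read the wrist's pose just before it. camera_model takes no time and is no camera call.
- r.job_done(): hands the job in; it is judged then, once.
The state is a dict: "clock": time; "joint_pos": joint angles; "joint_vel": joint speeds; "effort": joint torques, N m; "tool_pos": TCP position; "tool_rot": TCP orientation; "force": force on the tool from outside, world axes, zero at the start; "moment": the same for the moment, N m; "opening": finger opening in mm; "gripper_force": force on a finger pad.
Only numpy, scipy, OpenCV 4.12 (cv2) and the standard library are available. Lean on these libraries where they do the work, as an engineer would, in place of code of your own. Each camera call takes 0.05 s, during which the arm holds its last target. There are 200 camera calls.

## Working session

There is one attempt and no reset: what is moved stays moved. The work goes in short steps, Python scripts to look and compute and a shell command to move; the robot and the scene stay as the last step left them, time stands still between calls to the robot, and variables do not carry over. Pictures are saved under pics/ and viewed, at most 10 in all, crops included, and the job is handed in when it is done.

```bash
mkdir -p pics; ls; python3 - <<'E'
from rig import monitor,camera,camera_model
import cv2
o=monitor.observe(); print({k:o[k] for k in('clock','tool_pos','tool_rot','opening','joint_pos')})
for n in('scene','side','wrist'):
    cv2.imwrite(f'pics/{n}0.png',camera(n)); m=camera_model(n); print(n,m)
a=cv2.imread('pics/scene0.png');b=cv2.imread('pics/side0.png')
E
```

```text
pics
{'clock': 0.0, 'tool_pos': array([234.71437847, 605.55101959, 252.06742802]), 'tool_rot': array([-3.13953774e+00, -1.55708445e-04,  2.77177625e+00]), 'opening': 85.4778457178833, 'joint_pos': array([ 1.11840109e+00,  1.24511776e-01,  1.65164224e+00, -1.46230682e-05,
        1.36749940e+00, -8.25760269e-02])}
scene {'fov_y': 50.392826759448035, 'cx': 316.1617401691065, 'cy': 246.14673849156338, 'k1': 0.02037726798590519, 'R': array([[-0.57504836,  0.81799814, -0.01408652],
       [ 0.63139204,  0.43278441, -0.64346076],
       [-0.52025327, -0.37891517, -0.76534948]]), 't': array([ 259.3793981 , -296.93873997, 1585.61318687])}
side {'fov_y': 50.43353635347024, 'cx': 316.3834218343086, 'cy': 240.07063633513732, 'k1': -0.12002301745591022, 'R': array([[ 0.77212141, -0.6350649 , -0.02282756],
       [-0.38128398, -0.43423491, -0.81612657],
       [ 0.50838081,  0.63885258, -0.57742214]]), 't': array([-393.37078958,  336.16195843, 1188.56110051])}
wrist {'fov_y': 68.10941087557765, 'cx': 323.4931596315751, 'cy': 234.79073433514142, 'k1': -0.05840678019213948, 'hand_eye': array([[-5.04728987e-04, -9.58364455e-01, -2.85547400e-01,
         7.18569218e+01],
       [ 9.99999459e-01, -2.23875368e-04, -1.01620438e-03,
         3.89256747e-01],
       [ 9.09967131e-04, -2.85547758e-01,  9.58364049e-01,
        -1.19881304e+02],
       [ 0.00000000e+00,  0.00000000e+00,  0.00000000e+00,
         1.00000000e+00]])}
```

View pics/scene0.png

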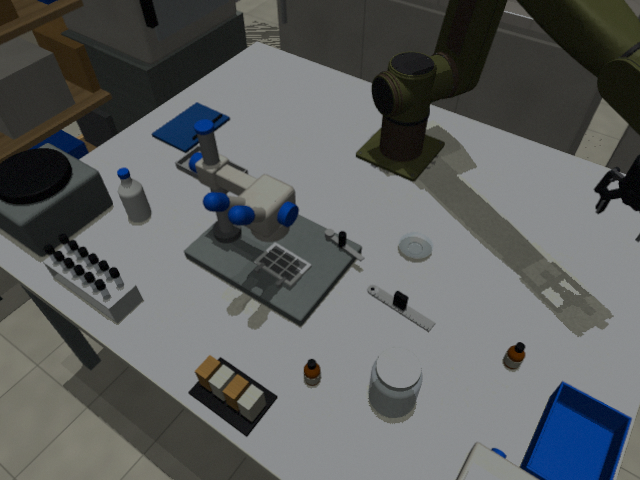

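View pics/side0.png

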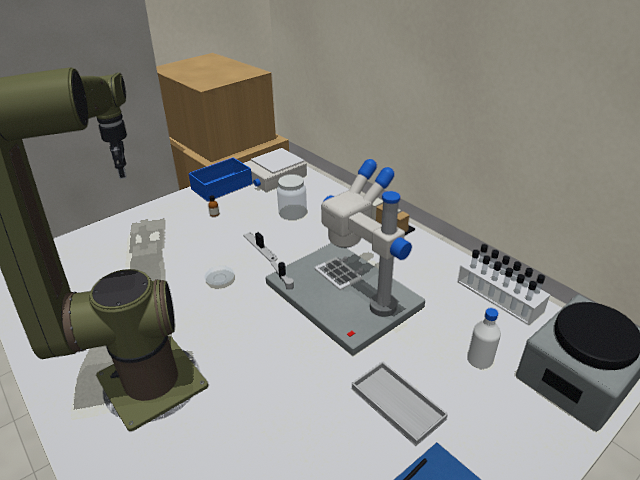

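View pics/wrist0.png

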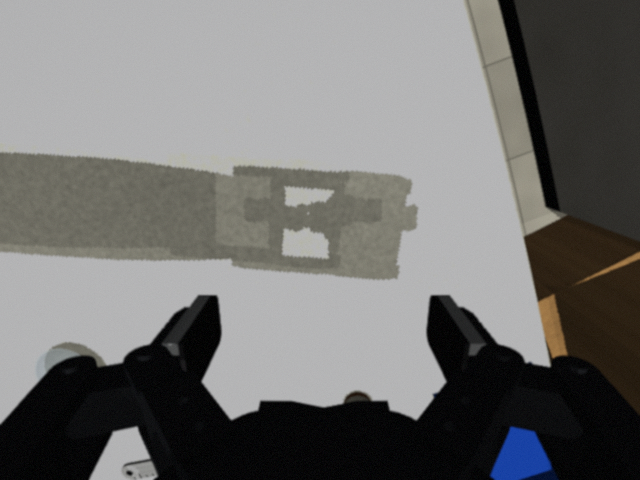

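View rays.

```bash
cat > h.py <<'E'
import numpy as np,cv2
from scipy.spatial.transform import Rotation as Ro
from rig import monitor,camera,camera_model
def cam(n,o=None):
    m=camera_model(n); f=240/np.tan(np.radians(m['fov_y']/2))
    K=np.array([[f,0,m['cx']],[0,f,m['cy']],[0,0,1.]])
    if n=='wrist':
        o=o or monitor.observe(); H=m['hand_eye']; Rt=Ro.from_euler('xyz',o['tool_rot']).as_matrix()
        Rc=Rt@H[:3,:3]; c=Rt@H[:3,3]+o['tool_pos']
    else: Rc=m['R'].T; c=-Rc@m['t']
    return K,m['k1'],Rc,c
def rays(C,px):
    K,k,Rc,c=C
    u=cv2.undistortPoints(np.array(px,float).reshape(-1,1,2),K,np.array([k,0,0,0.]))[:,0]
    return np.c_[u,np.ones(len(u))]@Rc.T,c
def onz(C,px,z):
    d,c=rays(C,px); return c+d*((z-c[2])/d[:,2])[:,None]
def tri(Ca,pa,Cb,pb):
    (d,),c=rays(Ca,[pa]);(e,),g=rays(Cb,[pb]); d/=np.linalg.norm(d);e/=np.linalg.norm(e)
    s=np.linalg.lstsq(np.c_[d,-e],g-c,rcond=None)[0]; p,q=c+s[0]*d,g+s[1]*e
    return (p+q)/2,np.linalg.norm(p-q)
def proj(C,X):
    K,k,Rc,c=C; return cv2.projectPoints(np.array(X,float).reshape(-1,1,3),Rc.T,-Rc.T@c,K,np.array([k,0,0,0.]))[0][:,0]
E
python3 - <<'E'
from h import *
S,D=cam('scene'),cam('side')
np.set_printoptions(precision=1,suppress=True)
print('rule end,sq1,sq2',onz(S,[(367,289),(434,322),(428,330)],5))
print('block',tri(S,(401,294),D,(259,236)))
print('knob',tri(S,(342,234),D,(282,265)))
print('stage',onz(S,[(186,252),(301,320),(363,257)],30),onz(D,[(267,283),(353,346),(424,302)],30))
print('plate',onz(S,[(256,264),(294,284),(311,263),(273,244)],37),onz(D,[(316,268),(341,289),(382,270),(350,255)],37))
print('colbase',tri(S,(206,126),D,(391,197)))
print('jar,vialb,dish,viala',onz(S,[(394,355),(516,347),(415,247),(312,362)],[130,75,16,75]))
E
```

```text
rule end,sq1,sq2 [[509.  192.4   5. ]
 [500.8 368.3   5. ]
 [527.8 366.7   5. ]]
block (array([503.6, 276.6,  45.5]), np.float64(2.8244310157672934))
knob (array([448.8,  76.5,  76.6]), np.float64(2.5276760474414397))
stage [[ 686.9 -237.1   30. ]
 [ 683.5  121.8   30. ]
 [ 447.2  141.1   30. ]] [[ 401.8   86.8   30. ]
 [ 423.3 -245.8   30. ]
 [ 673.4 -254.3   30. ]]
plate [[620.1 -61.9  37. ]
 [615.6  51.7  37. ]
 [540.8  48.2  37. ]
 [545.5 -67.3  37. ]] [[543.5  41.8  37. ]
 [536.4 -74.6  37. ]
 [680.  -89.8  37. ]
 [659.4  23.2  37. ]]
colbase (array([ 574.5, -194.8,  365.9]), np.float64(5.182335650512636))
jar,vialb,dish,viala [[692.7 356.6 130. ]
 [504.2 544.2  75. ]
 [333.5 228.5  16. ]
 [772.9 217.2  75. ]]
```

```bash
python3 -m pendant '[[[-1,-0.7,0,-0.236,-1],[-1,-0.7,0,-0.236,-1],[-1,-0.7,0,-0.236,-1],[-1,-0.7,0,-0.236,-1],[-1,-0.7,0,-0.236,-1]]]'
```

```text
clock: 0.57
tool_pos: [338.5, 450.6, 252.9]
tool_rot: [-3.14, 0.0, 3.14]
force: [0.1, 1.0, 0.3]
opening: 85.3
gripper_force: 0.0
```

```bash
python3 -m pendant '[[[-0.82,-1,0.2,0,-1],[-0.82,-1,0.2,0,-1],[-0.82,-1,0.2,0,-1],[-0.82,-1,0.2,0,-1],[-0.82,-1,0.2,0,-1],[-0.82,-1,0.2,0,-1],[-0.82,-1,0.2,0,-1]]]'; python3 - <<'E'
from h import *
np.set_printoptions(precision=1,suppress=True)
o=monitor.observe(); I=camera('wrist'); cv2.imwrite('pics/w1.png',I); np.save('o1.npy',o,allow_pickle=True)
print(o['clock'],o['tool_pos'],o['tool_rot'])
E
```

```text
clock: 1.15
tool_pos: [460.5, 302.6, 222.5]
tool_rot: [-3.141, -0.001, 3.139]
force: [-0.1, -0.5, 0.4]
opening: 85.3
gripper_force: 0.0
1.15 [460.5 302.6 222.5] [-3.1 -0.   3.1]
```

View pics/w1.png

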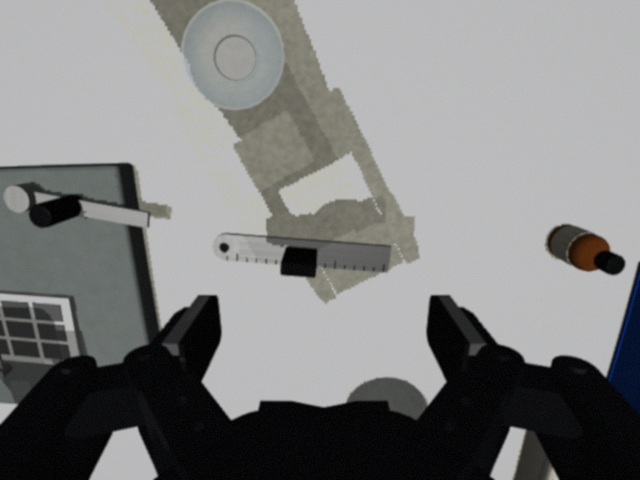

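```bash
python3 - <<'E'
from h import *
np.set_printoptions(precision=1,suppress=True)
o=np.load('o1.npy',allow_pickle=True).item(); C=cam('wrist',o); S=cam('scene')
I=cv2.imread('pics/w1.png')
print('rule',onz(C,[(391,246),(388,271),(225,260),(230,233),(213,247)],5))
g=cv2.cvtColor(I,cv2.COLOR_BGR2GRAY)
m=(g<45).astype(np.uint8); m[:, :200]=0; m[:,400:]=0; m[:235]=0;m[285:]=0
n,l,s,c=cv2.connectedComponentsWithStats(m); 
for i in range(1,n):
    if s[i,4]>100:
        print('blk',s[i],c[i]); k=cv2.findContours((l==i).astype(np.uint8),0,1)[0][0]; q=cv2.approxPolyDP(k,2,True)[:,0]; print(q.T); print(onz(C,q,50))
print('knob',tri(C,(42,213),S,(342,234)), onz(C,[(42,213)],82),'pivot',onz(C,[(18,199)],45))
print('plate corner',onz(C,[(72,297),(2,292)],37),'stage corner',onz(C,[(134,165)],30))
E
```

```text
rule [[500.8 369.8   5. ]
 [527.7 368.2   5. ]
 [515.4 201.8   5. ]
 [486.8 209.2   5. ]
 [501.4 190.8   5. ]]
blk [281 247  36  30 913] [299.2 261.4]
[[288 282 282 313 316]
 [247 260 273 276 250]]
[[486.5 271.4  50. ]
 [498.5 265.7  50. ]
 [510.9 265.3  50. ]
 [513.8 292.8  50. ]
 [489.3 295.7  50. ]]
knob (array([448.6,  78. ,  77.6]), np.float64(0.44770298261428015)) [[447.7  82.   82. ]] pivot [[443.   30.1  45. ]]
plate corner [[542.4  55.2  37. ]
 [538.3 -19.9  37. ]] stage corner [[416.7 134.8  30. ]]
```

```bash
python3 -m pendant '[[[-0.26,-0.167,0.3,0.05,-1],[-0.26,-0.167,0.6,0.05,-1],[-0.26,-0.167,1,0.05,-1],[-0.26,-0.167,1,0.05,-1],[-0.26,-0.167,1,0.05,-1]]]'; python3 - <<'E'
from h import *
np.set_printoptions(precision=1,suppress=True)
o=monitor.observe(); I=camera('wrist'); cv2.imwrite('pics/w2.png',I); np.save('o2.npy',o,allow_pickle=True)
E
```

```text
clock: 1.62
tool_pos: [492.8, 277.3, 64.3]
tool_rot: [-3.134, -0.014, 3.065]
force: [-2.5, -0.6, -0.9]
opening: 85.4
gripper_force: 0.0
```

View pics/w2.png

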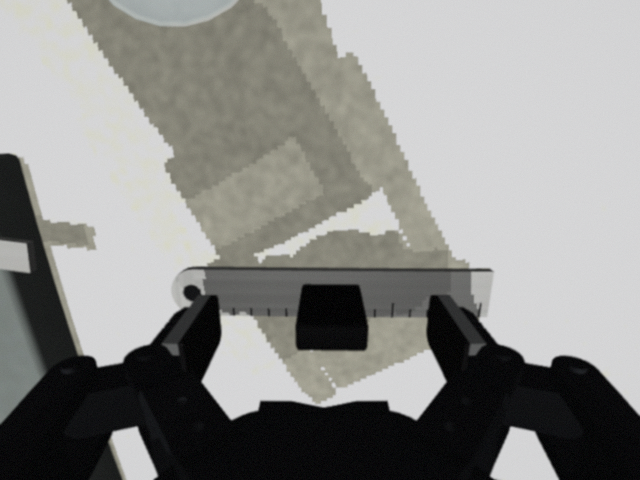

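```bash
python3 - <<'E'
from h import *
np.set_printoptions(precision=1,suppress=True)
o=np.load('o2.npy',allow_pickle=True).item(); C=cam('wrist',o)
print(onz(C,[(297,349),(367,349)],50),onz(C,[(193,268),(493,270)],5),o['tool_pos'])
E
python3 -m pendant '[[[0,0,0.22,0,-1],[0,0,0.22,0,-1],[0,0,0.22,0,-1],[0,0,0.22,0,1],[0,0,0.22,0,1],[0,0,0.22,0,1],[0,0,0.22,0,1],[0,0,0.22,0,1],[0,0,0.22,0,1],[0,0,0.22,0,1]]]' 70
```

```text
[[512.  264.   50. ]
 [514.2 294.6  50. ]] [[487.1 205.5   5. ]
 [500.5 369.4   5. ]] [492.8 277.3  64.3]
clock: 2.5
tool_pos: [500.1, 279.5, 42.0]
tool_rot: [3.14, 0.002, 3.064]
force: [-0.9, -0.2, 6.7]
opening: 30.8
gripper_force: 70.2
```

```bash
python3 -m pendant '[[[0,0,-0.3,0,1],[0,0,-0.6,0,1],[0.1,-0.2,-0.8,0,1],[0.27,-0.5,-0.8,0,1],[0.27,-0.8,-0.8,0,1],[0.27,-1,-0.8,0,1],[0.27,-1,-0.8,0,1],[0.27,-1,-0.8,0,1]]]'; python3 - <<'E'
from h import *
np.set_printoptions(precision=1,suppress=True)
o=monitor.observe(); I=camera('wrist'); cv2.imwrite('pics/w3.png',I); np.save('o3.npy',o,allow_pickle=True)
print(o['tool_pos'],o['force'])
E
```

```text
clock: 3.17
tool_pos: [446.1, 130.6, 159.8]
tool_rot: [-3.141, -0.001, 3.06]
force: [1.0, 0.6, -2.3]
opening: 30.8
gripper_force: 70.6
[446.1 130.6 159.8] [ 1.   0.6 -2.3]
```

View pics/w3.png

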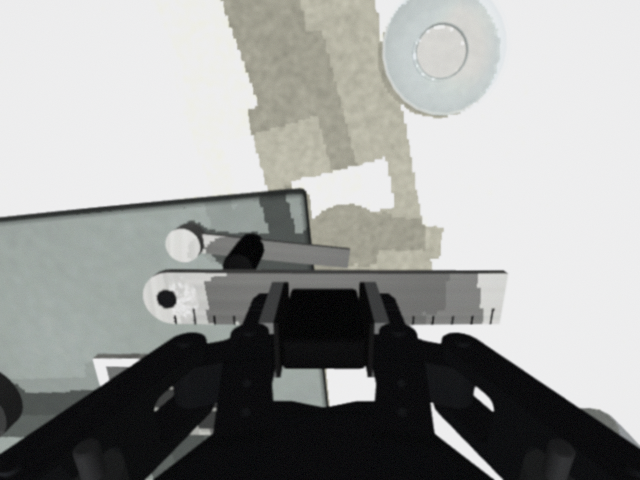

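```bash
python3 - <<'E'
from h import *
np.set_printoptions(precision=1,suppress=True)
o=np.load('o3.npy',allow_pickle=True).item(); C=cam('wrist',o); S=cam('scene')
print('stage corner, left edge pt',onz(C,[(305,190),(0,217)],30))
print('stage +y edge',onz(C,[(307,200),(312,262),(326,400)],30))
print('pivot',onz(C,[(184,244)],44),'bar end',onz(C,[(350,248),(348,266)],44))
print('plate corner',onz(C,[(95,358),(95,366)],37))
print('knob',onz(C,[(249,243)],82),tri(C,(249,243),S,(342,234)))
print('rule', onz(C,[(506,272),(503,322),(170,272)],125))
# head from scene: objective underside/housing guesses
print(proj(S,[[580,-8,155],[580,-53,155],[535,-8,155],[580,37,155],[625,-8,155]]))
E
python3 - <<'E'
import cv2
a=cv2.imread('pics/scene0.png')[110:330,170:390]; b=cv2.imread('pics/side0.png')[150:350,250:450]
import numpy as np
cv2.imwrite('pics/crop.png',np.hstack([cv2.resize(a,(400,400),interpolation=2),cv2.resize(b,(400,400),interpolation=2)]))
E
```

```text
stage corner, left edge pt [[ 414.5  119.9   30. ]
 [ 414.2 -115.1   30. ]]
stage +y edge [[421.8 120.6  30. ]
 [469.1 119.9  30. ]
 [597.1 120.2  30. ]]
pivot [[443.1  32.1  44. ]] bar end [[455.5 148.3  44. ]
 [468.9 146.1  44. ]]
plate corner [[536.9 -66.5  37. ]
 [544.6 -68.8  37. ]]
knob [[434.6  87.6  82. ]] (array([440.6,  78.5,  67. ]), np.float64(10.61219682279024))
rule [[446.  217.9 125. ]
 [473.1 218.4 125. ]
 [432.9  58.4 125. ]]
[[280.  231.3]
 [264.6 223.2]
 [291.8 219.5]
 [295.7 239.7]
 [267.7 243.7]]
```

View pics/crop.png

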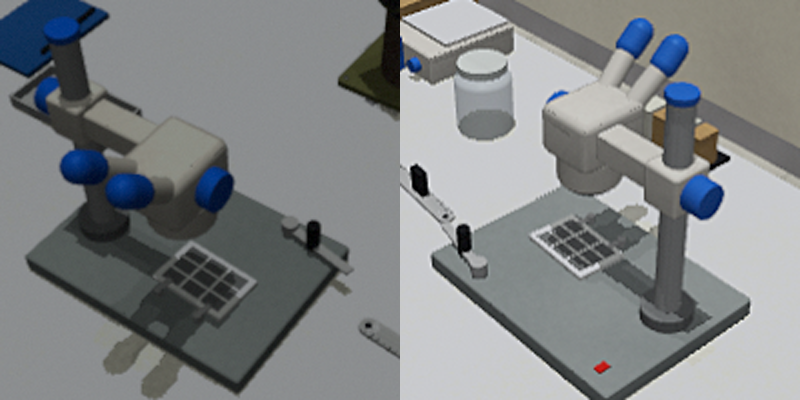

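```bash
python3 - <<'E'
from h import *
np.set_printoptions(precision=1,suppress=True)
S,D=cam('scene'),cam('side')
t=np.linspace(0,2*np.pi,60)
for c in [(580,-8),(575,-10),(570,-10),(575,-20)]:
    X=np.c_[c[0]+45*np.cos(t),c[1]+45*np.sin(t),155+0*t]
    s=proj(S,X); d=proj(D,X)
    s=(s-[170,110])*400/220; d=(d-[250,150])*2+[400,0]
    print(c,'scene R,bottom',s.max(0),'side L,R,bottom',d[:,0].min(),d.max(0))
print('housing corner', (proj(D,[[525,-55,203],[525,35,203],[530,-55,203],[530,35,203]])-[250,150])*2+[400,0])
E
```

```text
(580, -8) scene R,bottom [235.7 247.9] side L,R,bottom 540.8458380781741 [606.9 193.7]
(575, -10) scene R,bottom [236.7 244.7] side L,R,bottom 538.9627239028523 [605.2 195.8]
(570, -10) scene R,bottom [239.1 242.1] side L,R,bottom 536.1292369200107 [602.5 197.3]
(575, -20) scene R,bottom [230.4 241.2] side L,R,bottom 543.6841851782478 [610.3 199.2]
housing corner [[565.8 175.6]
 [521.6 146.5]
 [568.8 174.1]
 [524.5 145.2]]
```

```bash
python3 -m pendant '[[[-0.05,-0.28,0,-0.022,1],[-0.1,-0.56,0,-0.022,1],[-0.15,-0.8,0,-0.022,1],[-0.2,-1,0,-0.022,1],[-0.2,-1,0,-0.022,1],[-0.2,-1,0,-0.022,1],[-0.2,-1,0,-0.022,1]]]'
```

```text
clock: 3.8
tool_pos: [465.4, -18.2, 159.8]
tool_rot: [3.141, -0.001, 3.099]
force: [-0.5, 0.3, -2.2]
opening: 30.6
gripper_force: 71.0
```

```bash
python3 -m pendant '[[[-0.055,-0.113,0.15,0,1],[-0.055,-0.113,0.35,0,1],[-0.055,-0.113,0.5,0,1],[-0.055,-0.113,0.54,0,1],[-0.055,-0.113,0.57,0,1],[-0.055,-0.113,0.58,0,1],[-0.055,-0.113,0.59,0,1],[-0.055,-0.113,0.59,0,1]]]'; python3 - <<'E'
from h import *
np.set_printoptions(precision=1,suppress=True)
o=monitor.observe(); I=camera('wrist'); cv2.imwrite('pics/w4.png',I); np.save('o4.npy',o,allow_pickle=True)
print(o['tool_pos'],o['force'])
E
```

```text
clock: 4.47
tool_pos: [473.9, -36.3, 73.2]
tool_rot: [-3.141, 0.003, 3.099]
force: [-0.3, 0.2, -2.9]
opening: 30.7
gripper_force: 71.0
[473.9 -36.3  73.2] [-0.3  0.2 -2.9]
```

View pics/w4.png

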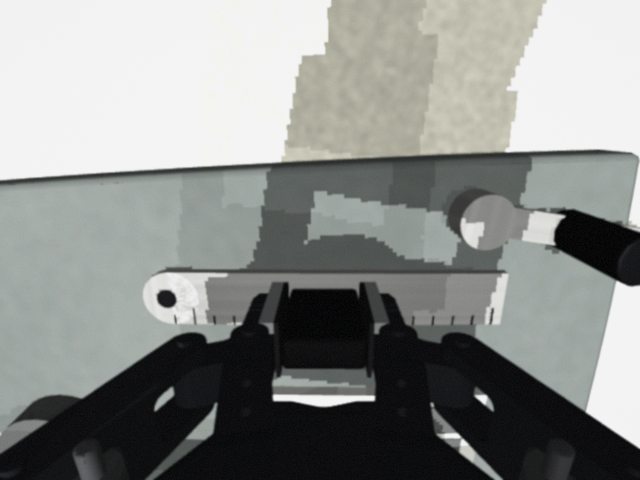

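```bash
python3 -m pendant '[[[0,0,0.02,0,1],[0,0,0.025,0,1],[0,0,0.025,0,-0.05],[0,0,0.025,0,-0.05],[0,0,0.025,0,-0.05],[0,0,0.025,0,-0.05],[0,0,-0.3,0,-0.05],[0,0,-0.5,0,-0.05],[0,0,-0.6,0,-0.05],[0.3,0,-0.6,0,-0.05],[0.3,0,-0.6,0,-0.05],[0.3,0,-0.6,0,-0.05]]]'; python3 - <<'E'
from h import *
np.set_printoptions(precision=1,suppress=True)
o=monitor.observe(); I=camera('wrist'); cv2.imwrite('pics/w5.png',I); np.save('o5.npy',o,allow_pickle=True)
print(o['tool_pos'],o['force'])
E
```

```text
clock: 5.52
tool_pos: [425.9, -34.3, 160.9]
tool_rot: [3.141, -0.001, 3.098]
force: [-0.1, -0.7, 0.5]
opening: 44.6
gripper_force: 0.0
[425.9 -34.3 160.9] [-0.1 -0.7  0.5]
```

View pics/w5.png

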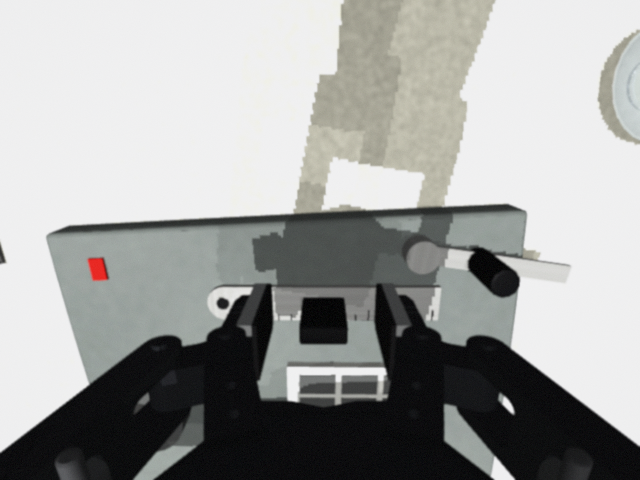

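```bash
python3 - <<'E'
from h import *
np.set_printoptions(precision=1,suppress=True)
o=np.load('o5.npy',allow_pickle=True).item(); C=cam('wrist',o)
print('rule sq, round',onz(C,[(440,287),(440,320),(207,301)],35))
print('plate',onz(C,[(288,363),(387,364)],37))
print('block',onz(C,[(300,342),(348,342)],80))
print('pivot',onz(C,[(424,256)],44),'knob',onz(C,[(498,279)],82))
E
```

```text
rule sq, round [[ 472.5   52.3   35. ]
 [ 501.    53.9   35. ]
 [ 476.5 -126.6   35. ]]
plate [[533.6 -67.9  37. ]
 [538.2  12.2  37. ]]
block [[486.  -52.4  80. ]
 [487.4 -21.1  80. ]]
pivot [[443.4  36.4  44. ]] knob [[446.4  72.3  82. ]]
```

```bash
python3 -c "
from rig import monitor;print(monitor.observe()['joint_pos'].round(2))"
```

```text
[-0.21 -0.32  2.22  0.    1.24 -1.73]
```

```bash
python3 -m pendant '[[[0.17,0,0,0.08,-1],[0.17,0,0,0.16,-1],[0.17,0,0,0.24,-1],[0.17,0,0,0.32,-1],[0.17,0,0,0.4,-1],[0.17,0,0,0.48,-1],[0.17,0,0,0.56,-1],[0.17,0,0,0.64,-1],[0.17,0,0,0.72,-1],[0.17,0,0,0.8,-1],[0.17,0,0,0.88,-1],[0.17,0,0,0.96,-1]]]'; python3 -m pendant '[[[0,0,0.2,0.04,-1],[0,0,0.4,0.04,-1],[0,0,0.5,0.04,-1],[0,0,0.5,0.04,-1],[0,0,0.5,0.04,-1]]]'
```

```text
clock: 6.57
tool_pos: [403.5, -33.7, 162.0]
tool_rot: [3.141, 0.0, 1.592]
force: [-0.4, -0.5, 1.2]
opening: 85.3
gripper_force: 0.0
clock: 6.98
tool_pos: [402.5, -33.5, 86.2]
tool_rot: [-3.139, -0.0, 1.536]
force: [-0.3, -0.5, 0.9]
opening: 85.5
gripper_force: 0.0
```

```bash
python3 -m pendant '[[[0,0,0.12,0,-1],[0,0,0.24,0,-1],[0,0,0.24,0,-1],[0,0.05,0.24,0,-1],[0,0.1,0.24,0,-1],[0,0.14,0.24,0,-1],[0,0.18,0.24,0,-1],[0,0.22,0.24,0,-1],[0,0.25,0.24,0,-1],[0,0.28,0.24,0,-1],[0,0.3,0.24,0,-1],[0,0.3,0.24,0,-1]]]'
```

```text
clock: 7.98
tool_pos: [448.4, -35.2, 51.3]
tool_rot: [3.14, 0.0, 1.536]
force: [-1.6, -0.1, 2.8]
opening: 85.7
gripper_force: 1.4
```

```bash
python3 - <<'E'
from h import *
np.set_printoptions(precision=1,suppress=True)
o=monitor.observe(); I=camera('side'); cv2.imwrite('pics/s1.png',I)
I=camera('wrist'); cv2.imwrite('pics/w6.png',I);np.save('o6.npy',o,allow_pickle=True)
D=cam('side');S=cam('scene');C=cam('wrist',o)
print(o['force'],proj(D,[[515,-37,80]]),proj(C,[[515,-37,80],[515,53,35],[540,52,37]]))
E
```

```text
[-1.6 -0.1  2.8] [[326.  273.5]] [[532.8 371.9]
 [495.9  80.5]
 [564.8  82.4]]
```

```bash
python3 -m pendant '[[[0,0.02,0,0,-1],[0,0.04,0,0,-1],[0,0.05,0,0,-1],[0,0.06,0,0,-1],[0,0.06,0,0,-1]]]'; python3 - <<'E'
from h import *
np.set_printoptions(precision=1,suppress=True)
o=monitor.observe(); I=camera('wrist'); cv2.imwrite('pics/w7.png',I);np.save('o7.npy',o,allow_pickle=True)
S=camera('scene');cv2.imwrite('pics/s2.png',S)
print(o['force'])
E
```

```text
clock: 8.5
tool_pos: [456.5, -35.5, 51.3]
tool_rot: [3.141, 0.0, 1.536]
force: [-3.3, 0.2, 5.7]
opening: 85.6
gripper_force: 4.0
[-3.3  0.2  5.7]
```

```bash
python3 -m pendant '[[[0,0.015,0,0,-1],[0,0.03,0,0,-1],[0,0.03,0,0,-1],[0,0.03,0,0,-1]]]'; python3 -m pendant '[[[0,0.015,0,0,-1],[0,0.03,0,0,-1],[0,0.03,0,0,-1],[0,0.03,0,0,-1]]]'; python3 - <<'E'
from h import *
np.set_printoptions(precision=1,suppress=True)
o=monitor.observe(); I=camera('wrist'); cv2.imwrite('pics/w8.png',I);np.save('o8.npy',o,allow_pickle=True)
C=cam('wrist',o)
g=cv2.cvtColor(I,6)
# sample strip along world x at several y: profile at z=35
for y in (45,30,15,0):
    xs=np.arange(470,580,3.); p=proj(C,np.c_[xs,0*xs+y,0*xs+35])
    print(y,p[0].round(),p[-1].round(),[int(v) for v in cv2.remap(g,p[:,0].astype('f4')[None],p[:,1].astype('f4')[None],1)[0]])
E
```

```text
clock: 8.93
tool_pos: [461.0, -35.6, 51.3]
tool_rot: [3.141, 0.0, 1.536]
force: [-2.2, -0.3, 4.4]
opening: 85.4
gripper_force: 3.2
clock: 9.27
tool_pos: [464.2, -35.6, 51.8]
tool_rot: [-3.138, -0.0, 1.536]
force: [-13.7, 0.8, 16.0]
opening: 85.5
gripper_force: 8.8
45 [329. 107.] [615. 102.] [99, 97, 94, 158, 162, 147, 164, 163, 164, 166, 164, 165, 167, 167, 155, 79, 224, 224, 221, 222, 222, 220, 217, 213, 215, 230, 243, 244, 243, 243, 243, 243, 242, 243, 243, 243, 243]
30 [331. 149.] [609. 142.] [97, 94, 96, 99, 99, 99, 97, 97, 97, 98, 96, 96, 97, 97, 86, 62, 143, 142, 138, 141, 141, 136, 139, 197, 168, 243, 244, 234, 140, 138, 140, 138, 137, 136, 243, 148, 136]
15 [332. 188.] [602. 181.] [99, 97, 97, 97, 96, 97, 96, 98, 100, 97, 98, 96, 96, 95, 86, 95, 143, 143, 139, 140, 138, 137, 140, 205, 104, 244, 244, 141, 142, 83, 81, 79, 81, 69, 182, 68, 67]
0 [333. 226.] [596. 217.] [85, 84, 82, 86, 84, 83, 84, 84, 83, 85, 86, 85, 85, 84, 73, 121, 144, 141, 139, 142, 136, 170, 219, 223, 170, 244, 244, 132, 127, 71, 70, 72, 70, 99, 180, 68, 69]
```

```bash
python3 - <<'E'
from h import *
np.set_printoptions(precision=1,suppress=True)
o=np.load('o8.npy',allow_pickle=True).item(); I=cv2.imread('pics/w8.png'); C=cam('wrist',o); g=cv2.cvtColor(I,6)
for x,z in ((520,35),(525,35),(530,35),(535,35),(546,37),(549,37)):
    ys=np.arange(66,40,-1.); p=proj(C,np.c_[0*ys+x,ys,0*ys+z])
    print(x,[int(v) for v in cv2.remap(g,p[:,0].astype('f4')[None],p[:,1].astype('f4')[None],1)[0]])
for y in (40,20,0,-10):
    xs=np.arange(530,550,.5); p=proj(C,np.c_[xs,0*xs+y,0*xs+36])
    print(y,p[0],[int(v) for v in cv2.remap(g,p[:,0].astype('f4')[None],p[:,1].astype('f4')[None],1)[0]])
E
```

```text
520 [162, 162, 165, 166, 167, 166, 165, 168, 167, 166, 166, 165, 165, 168, 216, 222, 223, 224, 223, 223, 223, 223, 225, 225, 224, 224]
525 [164, 165, 164, 165, 167, 164, 165, 166, 166, 166, 165, 165, 166, 165, 197, 218, 218, 219, 219, 218, 220, 221, 219, 219, 219, 218]
530 [163, 162, 161, 163, 163, 163, 164, 167, 166, 164, 165, 165, 166, 168, 159, 219, 221, 220, 221, 222, 221, 222, 220, 221, 221, 221]
535 [165, 165, 163, 164, 164, 166, 166, 164, 165, 165, 164, 166, 167, 165, 172, 213, 218, 217, 217, 167, 148, 217, 218, 216, 218, 217]
546 [165, 166, 165, 165, 163, 164, 164, 164, 166, 165, 166, 165, 167, 165, 168, 169, 232, 243, 243, 243, 244, 243, 244, 243, 243, 243]
549 [166, 165, 165, 165, 164, 165, 165, 165, 167, 165, 165, 165, 168, 167, 167, 166, 219, 244, 243, 243, 243, 243, 243, 243, 243, 244]
40 [492.3 116.5] [221, 221, 222, 222, 220, 219, 220, 218, 217, 217, 217, 218, 220, 221, 218, 216, 214, 214, 216, 217, 219, 220, 221, 203, 151, 95, 89, 146, 228, 243, 243, 243, 243, 244, 243, 244, 243, 244, 244, 243]
20 [487.9 170.9] [137, 139, 139, 138, 137, 138, 137, 138, 137, 138, 139, 141, 139, 136, 133, 134, 134, 134, 136, 143, 175, 202, 168, 109, 103, 162, 229, 244, 244, 244, 243, 243, 244, 244, 244, 244, 244, 244, 244, 243]
0 [483.4 221.4] [138, 138, 138, 135, 142, 171, 207, 222, 224, 225, 223, 218, 215, 215, 216, 218, 220, 223, 224, 210, 157, 97, 109, 178, 232, 244, 244, 244, 244, 244, 244, 243, 243, 244, 244, 244, 243, 236, 191, 127]
-10 [481.1 245.2] [141, 177, 210, 220, 221, 222, 224, 225, 225, 224, 220, 215, 213, 215, 217, 220, 222, 223, 217, 190, 128, 117, 190, 238, 245, 243, 244, 244, 243, 244, 243, 244, 244, 244, 244, 244, 242, 206, 137, 124]
```

```bash
python3 -m pendant '[[[0,-0.01,0,0,-1],[0,-0.03,0,0,-1],[0,-0.06,0,0,-1],[0,-0.12,0,0,-1],[0,-0.3,-0.2,0,-1],[0.1,-0.5,-0.4,0,-1],[0.4,-0.65,-0.52,0,-1],[0.6,-0.65,-0.52,0,-1],[0.744,-0.65,-0.52,0,-1],[0.744,-0.65,-0.52,0,-1],[0.744,-0.65,-0.52,0,-1]]]'; python3 - <<'E'
from h import *
np.set_printoptions(precision=1,suppress=True)
o=monitor.observe(); I=camera('wrist'); cv2.imwrite('pics/w9.png',I);np.save('o9.npy',o,allow_pickle=True)
C=cam('wrist',o); print(proj(C,[[540,50,37],[536,-60,37],[447,76,82]]))
S=camera('scene');cv2.imwrite('pics/s3.png',S);C=cam('scene'); g=cv2.cvtColor(S,6)
print(proj(C,[[540,50,37],[536,-60,37],[447,76,82],[516,-37,80]]))
E
```

```text
clock: 10.23
tool_pos: [371.0, 79.9, 128.5]
tool_rot: [3.142, 0.0, 1.539]
force: [-0.4, -0.3, -0.5]
opening: 85.6
gripper_force: 0.0
[[575.7 283.4]
 [542.9 414.4]
 [469.7 280.4]]
[[311.8 263.1]
 [277.6 242.9]
 [341.8 232.2]
 [288.5 230.6]]
```

Last picture view: scene crop and the wrist view together.

```bash
python3 -c "
import cv2,numpy as np
a=cv2.imread('pics/s3.png')[200:300,250:380]; b=cv2.imread('pics/w9.png')[180:480,400:640]
cv2.imwrite('pics/fin.png',np.hstack([cv2.resize(a,(455,350),interpolation=2),cv2.resize(b,(280,350))]))"
```

```text
(no output)
```

View pics/fin.png

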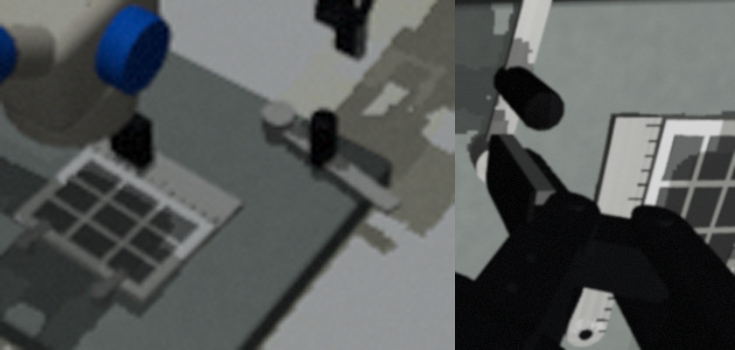

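```bash
python3 -m pendant '[[[0,0,0.2,0,-1],[0,0,0.41,0,-1],[0,0,0.41,0,-1],[0,0.05,0.41,0,-1],[0,0.1,0.41,0,-1],[-0.01,0.14,0.41,0,-1],[-0.02,0.18,0.41,0,-1],[-0.03,0.22,0.41,0,-1],[-0.04,0.26,0.41,0,-1],[-0.05,0.29,0.41,0,-1],[-0.05,0.29,0.41,0,-1]]]'; python3 - <<'E'
from h import *
np.set_printoptions(precision=1,suppress=True)
o=monitor.observe()
S=camera('scene');cv2.imwrite('pics/s4.png',S);C=cam('scene');g=cv2.cvtColor(S,6)
X=[]
for th in (0.2,0.5,0.8,1.1):
    p=np.array([442+45*np.sin(th),35+45*np.cos(th),78]); X.append(p)
P=proj(C,X); print(P); 
m=(g[215:262,320:362]<35).astype(np.uint8); n,l,s,c=cv2.connectedComponentsWithStats(m); print([(s[i],c[i]+[320,215]) for i in range(1,n) if s[i,4]>15])
E
```

```text
clock: 11.25
tool_pos: [416.5, 70.0, 68.0]
tool_rot: [3.14, -0.0, 1.535]
force: [-0.7, 0.8, -0.4]
opening: 85.7
gripper_force: 0.1
[[341.9 234.8]
 [337.5 237.1]
 [332.4 238.4]
 [326.9 238.5]]
[(array([  4,   0,  26,  36, 435], dtype=int32), array([332.9, 230.7])), (array([33,  0,  8,  6, 39], dtype=int32), array([356.8, 217.1])), (array([30, 34, 11, 13, 38], dtype=int32), array([355.5, 255.8]))]
```

```bash
python3 -m pendant '[[[0,-0.08,0,0,-1],[0.1,-0.1,0,0,-1],[0.18,-0.05,0,0,-1],[0.18,0.13,0,0,-1],[0.18,0.13,0,0,-1],[0.12,0.13,0,0,-1],[0.08,0.13,0,0,-1],[0.04,0.13,0,0,-1],[0,0.13,0,0,-1],[-0.03,0.13,0,0,-1],[-0.05,0.13,0,0,-1],[-0.05,0.13,0,0,-1]]]'; python3 -m pendant '[[[-0.01,0,0,0,-1],[-0.02,0,0,0,-1],[-0.02,0,0,0,-1]]]'
```

```text
clock: 12.3
tool_pos: [433.8, 61.2, 67.2]
tool_rot: [-3.141, 0.001, 1.535]
force: [-0.9, -0.1, -0.4]
opening: 85.4
gripper_force: 0.0
clock: 12.55
tool_pos: [433.9, 59.4, 67.2]
tool_rot: [-3.141, -0.001, 1.536]
force: [0.1, 3.2, -0.2]
opening: 85.4
gripper_force: 1.7
```

```bash
python3 -m pendant '[[[-0.015,0,0,0,-1],[-0.03,0,0,0,-1],[-0.03,0,0,0,-1]]]';python3 -m pendant '[[[-0.015,0,0,0,-1],[-0.03,0,0,0,-1],[-0.03,0,0,0,-1]]]'
```

```text
clock: 12.8
tool_pos: [433.9, 58.4, 67.3]
tool_rot: [-3.142, -0.009, 1.537]
force: [1.0, 22.9, -0.7]
opening: 85.3
gripper_force: 10.4
clock: 13.05
tool_pos: [433.8, 57.6, 67.4]
tool_rot: [3.141, -0.018, 1.538]
force: [3.1, 41.3, -0.5]
opening: 85.6
gripper_force: 18.9
```

```bash
python3 -m pendant '[[[0.03,0,0,0,-1],[0.1,0,0,0,-1],[0.3,-0.1,0,0,-1],[0.4,-0.3,-0.2,0,-1],[0.4,-0.5,-0.5,0,-1],[0.4,-0.5,-0.7,0,-1],[0.4,-0.5,-0.7,0,-1],[0.4,-0.5,-0.7,0,-1],[0.4,-0.5,-0.7,0,-1]]]'; python3 - <<'E'
from h import *
np.set_printoptions(precision=1,suppress=True)
o=monitor.observe(); print(o['force'])
S=camera('scene');cv2.imwrite('pics/s5.png',S);C=cam('scene');g=cv2.cvtColor(S,6)
m=(g[200:262,300:362]<40).astype(np.uint8); n,l,s,c=cv2.connectedComponentsWithStats(m)
for i in range(1,n):
    if s[i,4]>25: print(s[i],c[i]+[300,200], onz(C,[c[i]+[300,200]],65))
for th in (0.2,1.2,1.35,1.5): print(th,proj(C,[[442+45*np.sin(th),35+45*np.cos(th),65],[442+110*np.sin(th),35+110*np.cos(th),44]]).ravel())
I=camera('wrist'); cv2.imwrite('pics/w10.png',I); C=cam('wrist',o); g=cv2.cvtColor(I,6)
print(proj(C,[[487,38,82],[540,51,37],[447,76,82]]))
m=(g<35).astype(np.uint8); n,l,s,c=cv2.connectedComponentsWithStats(m)
for i in range(1,n):
    if s[i,4]>150: print(s[i],c[i])
for y in (48,20,0,-20,-50):
    xs=np.arange(505,560,2.); p=proj(C,np.c_[xs,0*xs+y,0*xs+36])
    print(y,p[0],p[-1],[int(v) for v in cv2.remap(g,p[:,0].astype('f4')[None],p[:,1].astype('f4')[None],1)[0]])
E
```

```text
clock: 13.8
tool_pos: [360.9, 112.5, 172.3]
tool_rot: [3.141, 0.001, 1.536]
force: [-0.4, 0.0, -1.1]
opening: 85.2
gripper_force: 0.0
[-0.4  0.  -1.1]
[ 17  34   8  17 108] [320.3 241.4] [[489.9  40.9  65. ]]
[50 48 11 14 42] [355.8 255.4] [[477.8 137.3  65. ]]
0.2 [341.8 238.2 360.4 258.1]
1.2 [325.1 241.7 319.  267.1]
1.35 [322.5 241.1 312.6 265.5]
1.5 [320.1 240.2 306.6 263.1]
[[506.6 344.4]
 [545.4 295.5]
 [454.6 297.7]]
[    0   203   640   277 66226] [323.7 410.7]
[   0  311   27   93 1715] [ 10.4 358.7]
48 [502.6 300.2] [566.2 297.2] [64, 64, 62, 59, 39, 104, 163, 163, 162, 126, 117, 121, 123, 126, 112, 89, 88, 93, 95, 88, 74, 150, 153, 133, 132, 126, 120, 144]
20 [498.5 330.3] [560.4 327.1] [2, 4, 6, 4, 2, 20, 112, 169, 173, 171, 172, 172, 171, 170, 170, 170, 167, 166, 160, 94, 166, 203, 203, 194, 113, 97, 95, 92]
0 [495.7 350.7] [556.3 347.3] [8, 10, 8, 5, 6, 5, 7, 11, 10, 28, 125, 170, 168, 166, 169, 170, 164, 169, 125, 123, 198, 202, 201, 145, 84, 87, 67, 47]
-20 [492.9 370.2] [552.4 366.7] [9, 6, 11, 8, 7, 6, 5, 6, 8, 5, 9, 6, 11, 9, 6, 7, 8, 8, 5, 11, 11, 6, 12, 14, 18, 30, 24, 6]
-50 [488.8 397.9] [546.5 394.3] [11, 11, 7, 8, 8, 6, 9, 13, 16, 12, 14, 14, 15, 15, 17, 14, 12, 13, 16, 12, 16, 16, 12, 14, 13, 13, 15, 13]
```

```bash
python3 - <<'E'
import cv2,numpy as np
a,b=[cv2.cvtColor(cv2.imread(f'pics/{n}.png'),6).astype('f4') for n in('s3','s5')]
A,B=[x[228:252,276:298] for x in(a,b)]
print(cv2.phaseCorrelate(A,B),np.abs(A-B).mean(), np.abs(a[228:275,255:310]-b[228:275,255:310]).max())
from rig import r
print(r.job_done())
E
```

```text
((-0.01764383717708995, -0.07766409883556946), 1.0064532951348357) 2.2026515 76.0
the job is handed in; nothing more can be done
None
```

I handed the job in at about 14 s of the 45 s allowed. The hand-in gave no verdict, so these readings are my own. The rule lies flush against the plate's near edge, with its square end about 1 to 2 mm off level (6 mm allowed). The keeper is swung in to its stop, and the rule did not measurably shift. Leaning the tool was not possible through the interface, so I set the rule down short and slid it against the plate with the open gripper. I noticed no contact with the head and took the arm nowhere near the other bench items, though I did not re-measure them.

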